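Close the batch: rack the spindles by length and zero the length counter

ROBOT

A 7-joint arm with a two-finger parallel gripper is mounted at the origin on the work surface. World frame = base frame: x ahead of the robot, y to its left, z up, the work surface at z = 0. Lengths are in m, angles in rad, forces in N, time in s.
With the tool pointing down it reaches from about 0.425 to 1.025 m from the base axis. Payload 9.4 kg.
Tool frame: the origin (TCP) lies between the finger pads; the fingertips stand 17 mm ahead of it and the grasp point (between the pads) lies 2 mm behind it; z points along the fingers, y is the line along which they close (so a half turn about z gives the same grasp; the last joint's range is limited). The gripper opens to 85 mm and grips with 20 to 120 N. Pads are 22 mm wide; open, the fingers measure 114 mm over their backs; the gripper's body (76 mm by 85 mm) begins 54 mm behind the grasp point. The pads swing forward as they close: fully open they stand 13 mm farther back than shut.
Start: joints at [1.234, 0.599, -0.003, 1.599, 0.002, 0.943, -0.08], TCP at [0.186, -0.701, 0.248] pointing down, gripper open.
Joint ranges: [-2.57, 2.57], [-0.35, 1.97], [-1.29, 1.29], [0.11, 2.56], [-1.05, 4.19], [0.11, 1.86], [-2.63, 2.63]. Speed limits (rad/s): [2.22, 2.22, 3.01, 3.01, 3.14, 3.14, 3.14].

INTERFACE

Orientations are given as a 3x3 rotation matrix whose columns are the frame's x, y, z axes.
In Python, from workcell import r gives the robot as it stands. The module is installed in compiled form; this text tells all that it offers.
- The arm moves only by the tool arm_command, never from a script. Its argument "steps" is a list of rows, each an object of numbers: "fingers": the gripper command: -1 is shut, 1 is fully open, values between are in proportion; "tx", "ty", "tz": the shift along the tool's x, y, z in m; "roll": the turn about the tool's z in degrees. In form: [{"fingers": .., "tx": .., "ty": .., "tz": .., "roll": ..}, ...]. A call has 1 to 8 rows; each row is the pose to reach, as a shift and turn from the pose commanded when the call began, along the tool's axes at that moment; what a row does not reach only later rows make up. A row lasts 1/10 s, in which the tool goes at most 50 mm and 8.59 degrees, less where a joint would pass 70% of its speed; a pose out of reach is approached as far as the arm can. A call with a gripper value outside its range is refused whole. The fingers move at their own pace and stop on an object; "squeeze" is the grip in N (left out, the last holds). Time passes only in rows, so rows that repeat a pose let the fingers close. It gives the time, the measured TCP pose, the force, the opening and the grip force at its end, in the units of the state.
- r.observe(): the state, without advancing time (a new reading comes with each control period).
- r.camera(name): name is "scene" or "top" or "wrist"; returns a dict with "image" (400x640x3 uint8, blue, green, red), "intrinsics" (3x3 intrinsics, pixels), "view" (4x4, takes a point from world to camera coordinates). Camera axes: x right, y down, z forward; pixel columns grow to the right and rows downward; lengths in m; the calibration is good to about 2 mm. A picture is of the moment at which its call begins. There is no depth.
- r.job_done(): hands the job in; it is judged then, once.
The state is a dict: "time_s": time; "joints": joint angles; "joint_vel": joint speeds; "tau": joint torques, N m; "position": TCP position; "eef_rot": TCP orientation; "force": force on the tool from outside, world axes, zero at the start; "wrist_torque": the same for the moment, N m; "opening": finger opening in m; "gripper_force": force on a finger pad.
Only numpy, scipy, OpenCV 4.12 (cv2) and the standard library are available. Lean on these libraries where they do the work, as an engineer would, in place of code of your own. Each camera call takes 0.05 s, during which the arm holds its last target. There are 200 camera calls.

TASK

This batch of turned spindles is finished. Lay the two loose spindles in the rack, each seated in the row made for its length, and turn the hand of the length counter back anticlockwise by its grip bar until it rests against its zero stop, ready for the next batch. Leave the spindle that is already in the rack and everything else on the bench where it is.

Things in the scene. Friction and masses are not known exactly. Their poses are not given: they have to be found in the camera images.
- counter: fixed length counter: grey sloped housing, 190 mm wide, 220 deep, 205 high, measuring wheel behind. Origin under its middle, on the bench; x away from its front. White dial, 168 mm across, sloping 35 degrees towards the front; its centre 120 mm above the origin. Ticks run clockwise from 12 o'clock, the upper edge. A thin guard stands 40 mm proud of the dial, 113 mm upslope of its centre
- counter_hand: the hand with its grip bar. Origin: dial centre, on its face; z along the turning axis, out of the dial; x towards the pointer's tip. Black bar 85 mm long (x), 18 wide, 10 to 46 mm above the dial, over a hub 40 across, 11 high. Steel pointer to 74 mm out, 9 mm high. Stiff (0.08 N m), stays where left; starts 1.9 to 3.7 rad clockwise of zero, blocked at 4.6; reset is positive about z
- bar_grip (a point): on the hand's turning axis, 32 mm above the dial: where to grip the bar across its 18 mm width (fingertips then clear the hub)
- pointer_tip (a point): on the hand's pointer, 70 mm from the axis, 6 mm above the dial
- zero_mark (a point): where pointer_tip is when the hand rests against its zero stop, an unyielding steel pin (8 mm thick, 14 mm tall) at 12 o'clock, 70 mm from the dial's centre, just anticlockwise of this point
- rack: fixed plywood rack, 225 mm (x) by 222 mm (y), base 10 mm thick; origin under its middle. Rows along x, 76 mm apart: short (+y), middle, long (-y). In a row the end blocks lie on rests 30 mm high, 22 mm long, between cheeks 44 mm apart (tops 42 mm high) and end stops (tops 56 mm high) 14 mm further apart than the spindle is long. Between the rests a row is open to the base, for the fingers
- row_short (a point): point in the short row of the rack where the centre of the 110 mm spindle lies when seated (47 mm above the rack's underside)
- row_middle (a point): point in the middle row of the rack where the centre of the 140 mm spindle lies when seated (47 mm above the rack's underside)
- row_long (a point): point in the long row of the rack where the centre of the 170 mm spindle lies when seated (47 mm above the rack's underside)
- spindle_short: the short one of the two loose spindles: turned wooden spindle lying on its flats, 110 mm long (its x axis): a round middle, 26 mm thick, between square end blocks 34 x 34 mm, each 22 mm long. Spindles differ only in length. Origin on its axis at mid-length, 17 mm above what it lies on
- spindle_long: the long one of the two loose spindles: turned wooden spindle lying on its flats, 170 mm long (its x axis): a round middle, 26 mm thick, between square end blocks 34 x 34 mm, each 22 mm long. Spindles differ only in length. Origin on its axis at mid-length, 17 mm above what it lies on
- spindle_middle: already seated in the rack's middle row, to be left there: turned wooden spindle lying on its flats, 140 mm long (its x axis): a round middle, 26 mm thick, between square end blocks 34 x 34 mm, each 22 mm long. Spindles differ only in length. Origin on its axis at mid-length, 17 mm above what it lies on
- tape: bystander: yellow tape measure, 70 x 40 x 66 mm
- sander: bystander: cork sanding block, 110 x 65 x 35 mm
- glue: bystander: white glue bottle, 64 mm across, 180 mm tall
- can: bystander: tin with yellow wrapper, 86 mm across, 100 mm tall
- bin_small: bystander: small open blue plastic bin, 120 x 100 x 55 mm
Not all that is in view belongs to the job. Leave any pink or turquoise look-alike of the spindle_long alone. Leave any black look-alike of the spindle_short alone.

How it is judged:
At the end, for the whole second after the job is handed in: The short (110 mm), the middle (140 mm) and the long (170 mm) spindle lie at rest in their own rows of the rack: centre within 11 mm sideways and 5 mm in height of the row's point, aligned with the rack within 0.14 rad. The counter's hand rests within 3 mm of its zero mark at the tip, not moving (horizontal distance between spindle_short and row_short below 0.011 m and z of spindle_short in the frame of row_short between -0.005 and 0.005 m and angle between the x axis of each of spindle_short, spindle_long, spindle_middle and the x axis of rack, either way round below 0.14 rad and linear speed of each of spindle_short, spindle_long, spindle_middle below 0.02 m/s and horizontal distance between spindle_long and row_long below 0.011 m and z of spindle_long in the frame of row_long between -0.005 and 0.005 m and horizontal distance between spindle_middle and row_middle below 0.011 m and z of spindle_middle in the frame of row_middle between -0.005 and 0.005 m and distance between pointer_tip and zero_mark below 0.003 m and angular speed of counter_hand below 0.05 rad/s); the robot touches nothing.
It fails at once if a bystander is moved by more than 30 mm (distance of any of tape, sander, glue, can, bin_small from where it was at the start of the episode above 0.03 m).
It fails at once if the spindle already in the rack is moved by more than 15 mm (distance of spindle_middle from where it was at the start of the episode above 0.015 m).
It also fails if it takes over 72 s, if anything falls off the work surface, if the arm or the gripper's body presses on something with over 40 N, if the wrist force passes 120 N, or if a joint passes its speed limit or range.

## Working session

There is one attempt and no reset: what is moved stays moved. The work goes in short steps, Python scripts to look and compute and a tool call to move; the robot and the scene stay as the last step left them, time stands still between calls to the robot, and variables do not carry over. Pictures are saved under pics/ and viewed, at most 10 in all, crops included, and the job is handed in when it is done.

Besides the shell and the picture viewer there is one more tool, called after ">>>" as a command line: name --argument value ..., lists and objects as JSON in quotes. arm_command: Moves the arm, as the interface text tells. Its arguments: {"type":"object","properties":{"steps":{"type":"array","items":{"type":"object","properties":{"fingers":{"type":"number"},"tx":{"type":"number"},"ty":{"type":"number"},"tz":{"type":"number"},"roll":{"type":"number"}}}},"squeeze":{"type":"number"}},"required":["steps"]}

```bash
mkdir -p pics
cat > h.py <<'E'
import numpy as np, cv2
from workcell import r
def shot(cam,name):
    c=r.camera(cam); cv2.imwrite('pics/%s.png'%name,c['image']); np.savez('pics/%s.npz'%name,K=c['intrinsics'],V=c['view']); return c
def ray(name,u,v):
    d=np.load('pics/%s.npz'%name); R=d['V'][:3,:3]; t=d['V'][:3,3]
    return -R.T@t, R.T@np.linalg.solve(d['K'],[u,v,1.])
def atz(name,u,v,z):
    o,d=ray(name,u,v); return o+d*(z-o[2])/d[2]
def proj(name,p):
    d=np.load('pics/%s.npz'%name); q=d['K']@(d['V'][:3,:3]@np.asarray(p)+d['V'][:3,3]); return q[:2]/q[2]
E
python3 - <<'E'
from h import *
for c in('scene','top'): shot(c,c+'0')
for c in('scene','top'): print(ray(c+'0',320,200))
s=r.observe(); print(s['position'],s['eef_rot'],s['time_s'])
E
```

```text
(array([ 0.97896494, -0.80353111,  1.55278875]), array([-0.28539533,  0.47851468, -0.83044128]))
(array([ 0.4049595 , -0.02093853,  1.72210664]), array([ 0.04587743,  0.01133386, -0.99921257]))
[ 0.18611093 -0.70030735  0.24751395] [[ 9.66417026e-01  2.56978326e-01 -5.20861301e-04]
 [ 2.56978796e-01 -9.66416182e-01  1.28934155e-03]
 [-1.72035958e-04 -1.37989193e-03 -9.99999033e-01]] 0.1
```

View pics/top0.png

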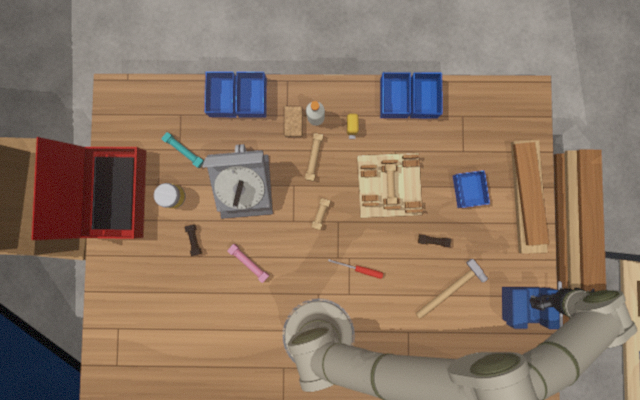

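View pics/scene0.png

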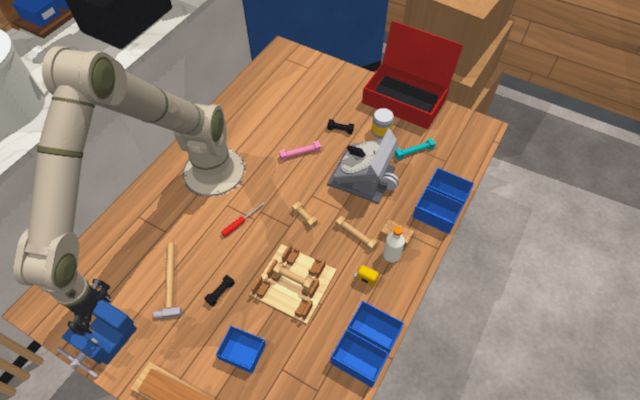

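The top view (up = +x, left = +y) shows these candidates:
- **Natural wood:** short at about (321,213), long at about (315,157), and the middle one in the rack at (391,182).
- **Look-alikes:** pink (248,262), turquoise (183,149), black (193,240) and (434,240).

The natural-wood pair fits the description. I'll confirm it in an enlarged crop.

Run:
```python
from h import *
i=cv2.imread('pics/top0.png')[120:232,205:430]
cv2.imwrite('pics/crop1.png',cv2.resize(i,None,fx=3.5,fy=3.5,interpolation=cv2.INTER_CUBIC))
```

```text
(no output)
```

View pics/crop1.png

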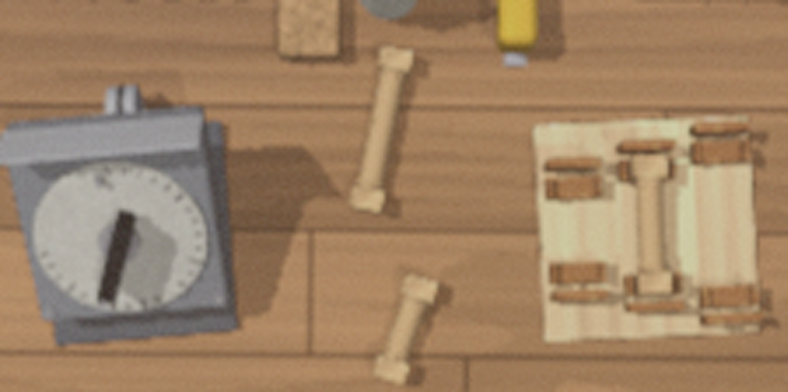

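The crop confirms it: the short spindle's end blocks are at (421,289) and (393,369), the long one's at (395,59) and (369,197), both in natural wood. The rack's corners are (536,127), (748,118), (757,332) and (546,341), with the short row on the left (+y). The bar runs from (122,212) to (107,300). The counter sits left.

Run:
```python
from h import *
def P(U,V,z): return atz('top0',(U+.5)/3.5-.5+205,(V+.5)/3.5-.5+120,z)
for n,a,b,z in(('short',(421,289),(393,369),.034),('long',(395,59),(369,197),.034),('mid',(652,166),(657,283),.064)):
    a,b=P(*a,z),P(*b,z);d=a-b;print(n,(a+b)/2,np.linalg.norm(d)+.022,np.degrees(np.arctan2(d[1],d[0])))
c=np.array([P(*q,.01) for q in((536,127),(748,118),(757,332),(546,341))]);print('rack',c.mean(0),c[0]-c[3],c[1]-c[2],c[0]-c[1])
d=np.array([P(*q,.12) for q in((33,233),(207,237),(122,162),(117,311))]);print(d)
print('bar',P(122,212,.16),P(107,300,.13))
s=r.observe();R=np.array(s['eef_rot']);print(np.degrees(np.arctan2(R[1,0],R[0,0])),s['joints'],s['opening'])
```

```text
short [ 0.43390511 -0.00546182  0.034     ] 0.10819487696319477 -18.920602174944072
long [0.6400534  0.02161559 0.034     ] 0.16720542232442917 -10.147152734385003
mid [ 0.53981134 -0.25305109  0.064     ] 0.1397011187718042 2.2182951918685814
rack [ 0.53932201 -0.25249111  0.01      ] [0.22216349 0.01058534 0.        ] [0.22193078 0.00750752 0.        ] [-0.01055754  0.21995444  0.        ]
[[0.52314782 0.35850564 0.12      ]
 [0.5202927  0.18874498 0.12      ]
 [0.59314674 0.27296787 0.12      ]
 [0.44782477 0.27504623 0.12      ]]
bar [0.54070714 0.26471583 0.16      ] [0.45808804 0.28306921 0.13      ]
14.890870031652755 [ 1.23429649  0.60004597 -0.00251634  1.60001947  0.0018337   0.94291863
 -0.07976119] 0.08566996674502551
```

```bash
cat >> h.py <<'E'
def plan(*wps):
    s=r.observe();R=np.array(s['eef_rot']);p=np.array(s['position'])
    y0=np.degrees(np.arctan2(R[1,0],R[0,0])); print('pos',p.round(4),'yaw',y0.round(2),'t',round(s['time_s'],2),'F',np.round(s['force'],1),'open',round(s['opening'],4))
    c,q=np.cos(np.radians(y0)),np.sin(np.radians(y0))
    Rn=np.array([[c,q,0],[q,-c,0],[0,0,-1]])
    for w in wps:
        d=Rn.T@(np.array(w[:3])-p); print('tx %.4f ty %.4f tz %.4f roll %.1f'%(*d,(y0-w[3]+180)%360-180), 'dist %.3f'%np.linalg.norm(d))
E
python3 - <<'E'
from h import *
plan((.5,-.25,.22,-2),(.434,-.0055,.15,-18.9))
E
```

```text
pos [ 0.1861 -0.7003  0.2475] yaw 14.89 t 0.1 F [1.1 0.8 1.1] open 0.0857
tx 0.4191 ty -0.3545 tz 0.0275 roll 16.9 dist 0.550
tx 0.4181 ty -0.6078 tz 0.0975 roll 33.8 dist 0.744
```

>>> arm_command --steps '[{"tx":0.42,"ty":-0.35,"tz":0.03,"roll":17,"fingers":0.4},{"tx":0.42,"ty":-0.35,"tz":0.03,"roll":17,"fingers":0.4},{"tx":0.42,"ty":-0.35,"tz":0.03,"roll":17,"fingers":0.4},{"tx":0.42,"ty":-0.35,"tz":0.03,"roll":17,"fingers":0.4},{"tx":0.42,"ty":-0.35,"tz":0.03,"roll":17,"fingers":0.4},{"tx":0.42,"ty":-0.35,"tz":0.03,"roll":17,"fingers":0.4},{"tx":0.42,"ty":-0.35,"tz":0.03,"roll":17,"fingers":0.4},{"tx":0.42,"ty":-0.35,"tz":0.03,"roll":17,"fingers":0.4}]'

```text
time_s: 0.9
position: [0.4178, -0.3729, 0.2261]
eef_rot: [[0.999, -0.037, -0.0], [-0.037, -0.999, 0.0], [-0.0, -0.0, -1.0]]
force: [0.9, -1.3, -0.6]
opening: 0.0601
gripper_force: 0.0
```

Run:
```python
from h import *
plan((.5,-.25,.22,-2),(.434,-.0055,.15,-18.9))
```

```text
pos [ 0.4178 -0.3729  0.2261] yaw -2.12 t 0.9 F [ 0.9 -1.3 -0.6] open 0.0601
tx 0.0776 ty -0.1258 tz 0.0061 roll -0.1 dist 0.148
tx 0.0026 ty -0.3677 tz 0.0761 roll 16.8 dist 0.376
```

>>> arm_command --steps '[{"tx":0.04,"ty":-0.04,"tz":0.02,"roll":4,"fingers":0.4},{"tx":0.06,"ty":-0.085,"tz":0.03,"roll":8,"fingers":0.4},{"tx":0.06,"ty":-0.135,"tz":0.04,"roll":12,"fingers":0.4},{"tx":0.05,"ty":-0.185,"tz":0.05,"roll":16.8,"fingers":0.4},{"tx":0.04,"ty":-0.235,"tz":0.06,"roll":16.8,"fingers":0.4},{"tx":0.02,"ty":-0.28,"tz":0.07,"roll":16.8,"fingers":0.4},{"tx":0.003,"ty":-0.325,"tz":0.076,"roll":16.8,"fingers":0.4},{"tx":0.003,"ty":-0.368,"tz":0.076,"roll":16.8,"fingers":0.4}]'

```text
time_s: 1.7
position: [0.4311, -0.0102, 0.1498]
eef_rot: [[0.946, -0.325, -0.003], [-0.325, -0.946, -0.0], [-0.003, 0.001, -1.0]]
force: [1.6, 0.1, -0.2]
opening: 0.0598
gripper_force: 0.0
```

Run:
```python
from h import *
shot('wrist','w1'); 
plan((.434,-.0055,.022,-18.9))
print(proj('w1',(.434,-.0055,.034)))
```

```text
pos [ 0.4319 -0.0007  0.1496] yaw -18.31 t 1.75 F [-1.9  6.8 -0.7] open 0.0598
tx 0.0035 ty 0.0038 tz 0.1276 roll 0.6 dist 0.128
[311.59196241 200.22278406]
```

View pics/w1.png

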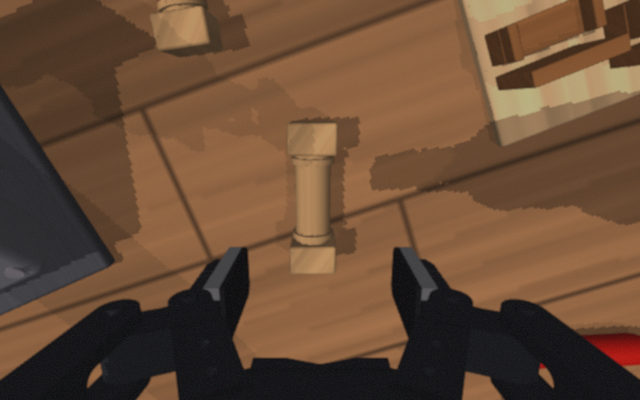

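The wrist view shows the short spindle's centre at about (313,199), and the prediction was (312,200), so the estimate holds. I'll descend.

>>> arm_command --steps '[{"tx":0.002,"ty":0,"tz":0.04,"roll":0,"fingers":0.4},{"tx":0.002,"ty":0,"tz":0.08,"roll":0,"fingers":0.4},{"tx":0.002,"ty":0,"tz":0.08,"roll":0,"fingers":0.4},{"tx":0.002,"ty":0,"tz":0.08,"roll":0,"fingers":0.4}]'

```text
time_s: 2.15
position: [0.435, -0.0123, 0.0704]
eef_rot: [[0.946, -0.325, -0.003], [-0.325, -0.946, -0.0], [-0.003, 0.001, -1.0]]
force: [0.2, -0.9, 0.4]
opening: 0.0597
gripper_force: 0.0
```

Run:
```python
from h import *
plan((.434,-.0055,.022,-18.9))
```

```text
pos [ 0.435  -0.0123  0.0704] yaw -18.95 t 2.15 F [ 0.2 -0.9  0.4] open 0.0597
tx -0.0032 ty -0.0061 tz 0.0484 roll -0.1 dist 0.049
```

>>> arm_command --squeeze 40 --steps '[{"tx":-0.003,"ty":-0.006,"tz":0.025,"fingers":0.4},{"tx":-0.003,"ty":-0.006,"tz":0.048,"fingers":0.4},{"tx":-0.003,"ty":-0.006,"tz":0.048,"fingers":0.4},{"tx":-0.003,"ty":-0.006,"tz":0.048,"fingers":-1},{"tx":-0.003,"ty":-0.006,"tz":0.048,"fingers":-1},{"tx":-0.003,"ty":-0.006,"tz":0.048,"fingers":-1},{"tx":-0.003,"ty":-0.006,"tz":0.048,"fingers":-1},{"tx":-0.003,"ty":-0.006,"tz":0.048,"fingers":-1}]'

```text
$.steps[0]: bad value
```

Run:
```python
from h import *
plan((.434,-.0055,.15,-10),(.5363,-.1766,.15,2.4))
```

```text
pos [ 0.435  -0.0123  0.0704] yaw -18.95 t 2.15 F [ 0.2 -0.9  0.4] open 0.0597
tx -0.0032 ty -0.0061 tz -0.0796 roll -9.0 dist 0.080
tx 0.1491 ty 0.1225 tz -0.0796 roll -21.4 dist 0.209
```

Every row has to carry all its fields.

>>> arm_command --squeeze 40 --steps '[{"tx":-0.003,"ty":-0.006,"tz":0.025,"roll":0,"fingers":0.4},{"tx":-0.003,"ty":-0.006,"tz":0.048,"roll":0,"fingers":0.4},{"tx":-0.003,"ty":-0.006,"tz":0.048,"roll":0,"fingers":0.4},{"tx":-0.003,"ty":-0.006,"tz":0.048,"roll":0,"fingers":-1},{"tx":-0.003,"ty":-0.006,"tz":0.048,"roll":0,"fingers":-1},{"tx":-0.003,"ty":-0.006,"tz":0.048,"roll":0,"fingers":-1},{"tx":-0.003,"ty":-0.006,"tz":0.048,"roll":0,"fingers":-1},{"tx":-0.003,"ty":-0.006,"tz":0.048,"roll":0,"fingers":-1}]'

```text
time_s: 2.95
position: [0.4408, -0.005, 0.03]
eef_rot: [[0.944, -0.331, -0.007], [-0.331, -0.944, 0.002], [-0.007, 0.0, -1.0]]
force: [-0.6, 0.2, 8.0]
opening: 0.0244
gripper_force: 39.4
```

Run:
```python
from h import *
plan((.434,-.0055,.15,-10),(.5363,-.1766,.15,2.4))
```

```text
pos [ 0.4408 -0.005   0.03  ] yaw -19.31 t 2.95 F [-0.6  0.2  8. ] open 0.0244
tx -0.0062 ty 0.0027 tz -0.1200 roll -9.3 dist 0.120
tx 0.1469 ty 0.1304 tz -0.1200 roll -21.7 dist 0.230
```

>>> arm_command --steps '[{"tx":0.0,"ty":0.0,"tz":-0.03,"roll":0,"fingers":-1},{"tx":0.02,"ty":0.02,"tz":-0.07,"roll":-5,"fingers":-1},{"tx":0.05,"ty":0.045,"tz":-0.11,"roll":-11,"fingers":-1},{"tx":0.08,"ty":0.075,"tz":-0.12,"roll":-17,"fingers":-1},{"tx":0.115,"ty":0.1,"tz":-0.12,"roll":-21.7,"fingers":-1},{"tx":0.147,"ty":0.13,"tz":-0.12,"roll":-21.7,"fingers":-1},{"tx":0.147,"ty":0.13,"tz":-0.12,"roll":-21.7,"fingers":-1},{"tx":0.147,"ty":0.13,"tz":-0.12,"roll":-21.7,"fingers":-1}]'

```text
time_s: 3.75
position: [0.5376, -0.1767, 0.1482]
eef_rot: [[0.999, 0.041, -0.009], [0.041, -0.999, 0.002], [-0.008, -0.002, -1.0]]
force: [0.1, 0.5, -0.9]
opening: 0.024
gripper_force: 40.0
```

Run:
```python
from h import *
shot('wrist','w2')
plan((.5363,-.1766,.15,2.4))
for q in((.5363,-.1766,.047),(.5395,-.2527,.064)): print(proj('w2',q))
s=r.observe(); p=np.array(s['position']);R=np.array(s['eef_rot'])
for a in(-.055,0,.055):print(proj('w2',p+R@[a,0,-.005]))
```

```text
pos [ 0.5372 -0.1755  0.1479] yaw 2.51 t 3.8 F [-1.  -0.2 -1.3] open 0.024
tx -0.0009 ty 0.0011 tz -0.0021 roll 0.1 dist 0.003
[319.52136546 208.67330701]
[443.87448071 216.57484589]
[316.89270585 408.60049737]
[316.08020692 288.34830068]
[315.0733336  139.32813034]
```

View pics/w2.png

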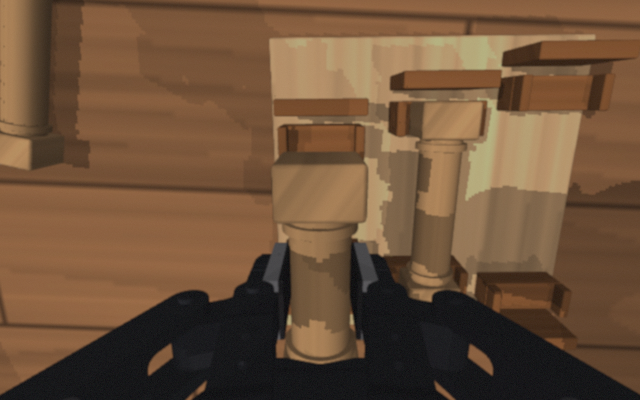

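Run:
```python
from h import *
from scipy.optimize import least_squares
s=r.observe(); p=np.array(s['position']);R=np.array(s['eef_rot'])
obs=np.array([(276,154),(366,154),(273,221),(366,221)])
def f(q):
    a,b,h=q
    return (np.array([proj('w2',p+R@[a+x,b+y,h-.017]) for x,y in((.055,-.017),(.055,.017),(.033,-.017),(.033,.017))])-obs).ravel()
q=least_squares(f,[0,0,.0]);print(q.x,q.fun.round(1))
# rack features: mid spindle top far edge corners, rest/cheek
for n,uv,z in(('midfarL',(411,101),.064),('midfarR',(480,101),.064),('cornerTL',(270,38),.01),('cornerTR',(594,37),.01),('stopL',(275,100),.056),('stopR',(368,100),.056)): print(n,atz('w2',*uv,z))
```

```text
[-0.00653762  0.00168715  0.0157812 ] [-4.7  3.4  3.   3.1  0.7 -3.3  1.1 -3.6]
midfarL [ 0.6065888  -0.22518313  0.064     ]
midfarR [ 0.6081586  -0.26385237  0.064     ]
cornerTL [ 0.64411454 -0.13868501  0.01      ]
cornerTR [ 0.65356915 -0.35713541  0.01      ]
stopL [ 0.60401442 -0.14794307  0.056     ]
stopR [ 0.60621108 -0.20205762  0.056     ]
```

The wrist view shows the spindle held firmly, its centre 6.5 mm behind the TCP along x and its far block edge at v≈154. The short row's end stop is at (275–368,100), and the rack agrees with the estimate to within 3 mm. I'll descend to just above the row.

>>> arm_command --steps '[{"tx":0.004,"ty":0.0005,"tz":0.04,"roll":0,"fingers":-1},{"tx":0.004,"ty":0.0005,"tz":0.06,"roll":0,"fingers":-1},{"tx":0.004,"ty":0.0005,"tz":0.06,"roll":0,"fingers":-1},{"tx":0.004,"ty":0.0005,"tz":0.06,"roll":0,"fingers":-1}]'

```text
time_s: 4.2
position: [0.5408, -0.1754, 0.0877]
eef_rot: [[0.999, 0.048, -0.011], [0.048, -0.999, 0.001], [-0.011, -0.002, -1.0]]
force: [-0.0, 0.4, -0.3]
opening: 0.0245
gripper_force: 40.0
```

Run:
```python
from h import *
plan((.5415,-.176,.060,2.4))
```

```text
pos [ 0.5408 -0.1754  0.0877] yaw 2.74 t 4.2 F [-0.   0.4 -0.3] open 0.0245
tx 0.0007 ty 0.0006 tz 0.0277 roll 0.3 dist 0.028
```

>>> arm_command --steps '[{"tx":0.001,"ty":0.001,"tz":0.01,"roll":0.3,"fingers":-1},{"tx":0.001,"ty":0.001,"tz":0.018,"roll":0.3,"fingers":-1},{"tx":0.001,"ty":0.001,"tz":0.024,"roll":0.3,"fingers":-1},{"tx":0.001,"ty":0.001,"tz":0.027,"roll":0.3,"fingers":-1},{"tx":0.001,"ty":0.001,"tz":0.027,"roll":0.3,"fingers":-1}]'

```text
time_s: 4.7
position: [0.5418, -0.1771, 0.0602]
eef_rot: [[0.999, 0.043, -0.01], [0.043, -0.999, 0.001], [-0.01, -0.001, -1.0]]
force: [-1.0, 1.4, 1.2]
opening: 0.0243
gripper_force: 40.2
```

>>> arm_command --steps '[{"tx":0,"ty":0,"tz":0.002,"roll":0,"fingers":-1},{"tx":0,"ty":0,"tz":0.003,"roll":0,"fingers":-1},{"tx":0,"ty":0,"tz":0.003,"roll":0,"fingers":-1}]'

```text
time_s: 5.0
position: [0.5418, -0.1772, 0.0599]
eef_rot: [[0.999, 0.043, -0.008], [0.043, -0.999, 0.002], [-0.008, -0.002, -1.0]]
force: [-8.4, 4.1, 39.1]
opening: 0.0241
gripper_force: 44.2
```

The force shows contact at TCP z = 0.060, which puts the axis at 0.047. That is the seated height, so I'll release and rise.

>>> arm_command --steps '[{"tx":0,"ty":0,"tz":-0.002,"roll":0,"fingers":-0.6},{"tx":0,"ty":0,"tz":-0.002,"roll":0,"fingers":0.1},{"tx":0,"ty":0,"tz":-0.002,"roll":0,"fingers":0.1},{"tx":0,"ty":0,"tz":-0.03,"roll":0,"fingers":0.1},{"tx":0,"ty":0,"tz":-0.07,"roll":0,"fingers":0.1},{"tx":0,"ty":0,"tz":-0.11,"roll":0,"fingers":0.3},{"tx":0,"ty":0,"tz":-0.12,"roll":0,"fingers":0.3}]'

```text
time_s: 5.7
position: [0.5444, -0.1781, 0.1802]
eef_rot: [[0.999, 0.043, -0.006], [0.043, -0.999, -0.001], [-0.006, 0.001, -1.0]]
force: [0.9, -0.5, -0.1]
opening: 0.0555
gripper_force: 0.0
```

Run:
```python
from h import *
shot('wrist','w3')
plan((.640,.0216,.15,-10.1))
c=cv2.imread('pics/w3.png');t=shot('top','top1')['image'][150:222,350:430]
t=cv2.resize(t,None,fx=4,fy=4,interpolation=cv2.INTER_CUBIC)
o=np.zeros((400,760,3),np.uint8);o[:,:440]=c[:,140:580];o[:288,440:760]=t;cv2.imwrite('pics/m3.png',o)
print(proj('top1',(.5363,-.1766,.047)))
```

```text
pos [ 0.5445 -0.1777  0.1799] yaw 2.49 t 5.75 F [ 0.4 -0.1  0.4] open 0.0554
tx 0.1041 ty -0.1950 tz 0.0299 roll 12.6 dist 0.223
[369.3633657  184.98460184]
```

View pics/m3.png

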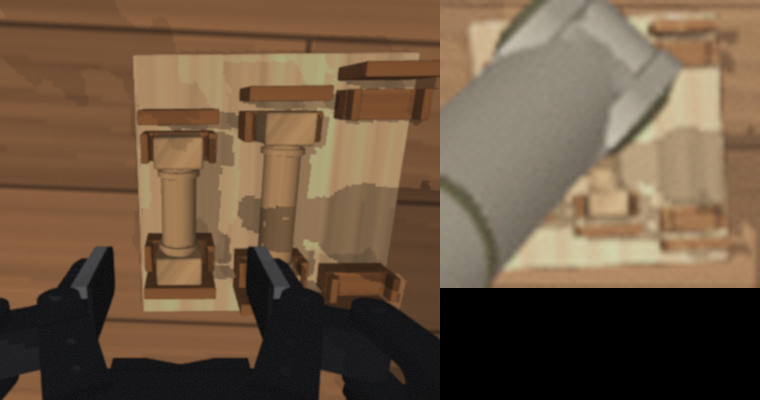

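The short spindle (at about (180,210)) is seated between its cheeks and stops, and the middle one is undisturbed. Next is the long one.

>>> arm_command --steps '[{"tx":0.02,"ty":-0.04,"tz":0.0,"roll":4,"fingers":0.4},{"tx":0.04,"ty":-0.08,"tz":0.01,"roll":8,"fingers":0.4},{"tx":0.06,"ty":-0.12,"tz":0.02,"roll":12.6,"fingers":0.4},{"tx":0.084,"ty":-0.16,"tz":0.05,"roll":12.6,"fingers":0.4},{"tx":0.104,"ty":-0.195,"tz":0.09,"roll":12.6,"fingers":0.4},{"tx":0.104,"ty":-0.195,"tz":0.1,"roll":12.6,"fingers":0.4},{"tx":0.104,"ty":-0.195,"tz":0.1,"roll":12.6,"fingers":0.4}]'

```text
time_s: 6.5
position: [0.6355, 0.024, 0.0714]
eef_rot: [[0.985, -0.173, -0.017], [-0.173, -0.985, -0.0], [-0.017, 0.003, -1.0]]
force: [-1.1, 0.1, -0.2]
opening: 0.06
gripper_force: 0.0
```

Run:
```python
from h import *
plan((.640,.0216,.021,-10.1))
```

```text
pos [0.6355 0.024  0.0714] yaw -9.95 t 6.5 F [-1.1  0.1 -0.2] open 0.06
tx 0.0049 ty 0.0016 tz 0.0504 roll 0.2 dist 0.051
```

>>> arm_command --steps '[{"tx":0.005,"ty":0.002,"tz":0.025,"roll":0,"fingers":0.4},{"tx":0.005,"ty":0.002,"tz":0.049,"roll":0,"fingers":0.4},{"tx":0.005,"ty":0.002,"tz":0.049,"roll":0,"fingers":0.4},{"tx":0.005,"ty":0.002,"tz":0.049,"roll":0,"fingers":-1},{"tx":0.005,"ty":0.002,"tz":0.049,"roll":0,"fingers":-1},{"tx":0.005,"ty":0.002,"tz":0.049,"roll":0,"fingers":-1},{"tx":0.005,"ty":0.002,"tz":0.049,"roll":0,"fingers":-1},{"tx":0.005,"ty":0.002,"tz":0.049,"roll":0,"fingers":-1}]'

```text
time_s: 7.3
position: [0.6422, 0.0186, 0.0288]
eef_rot: [[0.984, -0.176, -0.008], [-0.176, -0.984, -0.0], [-0.008, 0.002, -1.0]]
force: [-1.1, -2.0, 7.2]
opening: 0.0246
gripper_force: 39.4
```

Run:
```python
from h import *
plan((.5427,-.3286,.18,2.4))
```

```text
pos [0.6422 0.0186 0.0288] yaw -10.15 t 7.3 F [-1.1 -2.   7.2] open 0.0246
tx -0.0368 ty 0.3593 tz -0.1512 roll -12.6 dist 0.392
```

>>> arm_command --steps '[{"tx":0,"ty":0,"tz":-0.04,"roll":0,"fingers":-1},{"tx":-0.005,"ty":0.03,"tz":-0.08,"roll":-4,"fingers":-1},{"tx":-0.01,"ty":0.075,"tz":-0.1,"roll":-8,"fingers":-1},{"tx":-0.015,"ty":0.12,"tz":-0.11,"roll":-12.6,"fingers":-1},{"tx":-0.02,"ty":0.17,"tz":-0.12,"roll":-12.6,"fingers":-1},{"tx":-0.025,"ty":0.22,"tz":-0.12,"roll":-12.6,"fingers":-1},{"tx":-0.03,"ty":0.265,"tz":-0.12,"roll":-12.6,"fingers":-1},{"tx":-0.034,"ty":0.31,"tz":-0.12,"roll":-12.6,"fingers":-1}]'

```text
time_s: 8.1
position: [0.5541, -0.2819, 0.1491]
eef_rot: [[0.999, 0.043, -0.009], [0.043, -0.999, -0.0], [-0.009, -0.0, -1.0]]
force: [0.3, 0.1, -1.6]
opening: 0.0239
gripper_force: 40.1
```

Run:
```python
from h import *
plan((.545,-.3286,.11,2.4))
```

```text
pos [ 0.5541 -0.2819  0.1491] yaw 2.47 t 8.1 F [ 0.3  0.1 -1.6] open 0.0239
tx -0.0111 ty 0.0463 tz 0.0391 roll 0.1 dist 0.062
```

>>> arm_command --steps '[{"tx":-0.011,"ty":0.046,"tz":0.0,"roll":0,"fingers":-1},{"tx":-0.011,"ty":0.046,"tz":0.02,"roll":0,"fingers":-1},{"tx":-0.011,"ty":0.046,"tz":0.03,"roll":0,"fingers":-1},{"tx":-0.011,"ty":0.046,"tz":0.03,"roll":0,"fingers":-1}]'

```text
time_s: 8.5
position: [0.5453, -0.3247, 0.1169]
eef_rot: [[0.999, 0.044, -0.012], [0.044, -0.999, 0.002], [-0.012, -0.003, -1.0]]
force: [-0.2, 0.4, -1.5]
opening: 0.0244
gripper_force: 40.1
```

Run:
```python
from h import *
shot('wrist','w4')
plan((.545,-.3286,.059,2.4))
```

```text
pos [ 0.5458 -0.3247  0.1176] yaw 2.58 t 8.55 F [ 0.5 -0.5 -1. ] open 0.0243
tx -0.0010 ty 0.0038 tz 0.0586 roll 0.2 dist 0.059
```

View pics/w4.png

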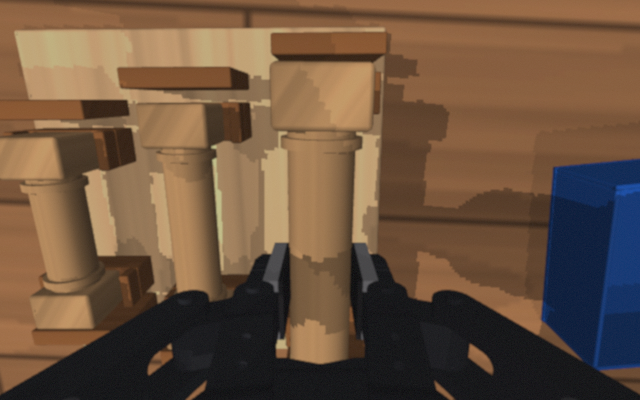

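The long spindle's far end is at v≈62 (u 271–376), with the end stop just ahead at v≈53. It sits about 4 mm left of the row's centre, which agrees with the plan. I'll lower it.

Run:
```python
from h import *
s=r.observe(); p=np.array(s['position']);R=np.array(s['eef_rot'])
for a in(.077,.0823,.087):print(a,proj('w4',p+R@[a,-.017,-.005]),proj('w4',p+R@[a,.017,-.005]))
print('stop top near edge',atz('w4',274,53,.056),atz('w4',388,53,.056),'pred inner face',.5427+.092)
```

```text
0.077 [264.54728659  65.80857737] [373.12862426  65.63691704]
0.0823 [263.82843757  47.57708871] [373.76722388  47.40239825]
0.087 [263.17576279  31.02391457] [374.34703735  30.84645402]
stop top near edge [ 0.63315736 -0.29889694  0.056     ] [ 0.63552857 -0.3536789   0.056     ] pred inner face 0.6346999999999999
```

>>> arm_command --steps '[{"tx":-0.001,"ty":0.004,"tz":0.0,"roll":0,"fingers":-1},{"tx":-0.001,"ty":0.004,"tz":0.015,"roll":0,"fingers":-1},{"tx":-0.001,"ty":0.004,"tz":0.02,"roll":0,"fingers":-1},{"tx":-0.001,"ty":0.004,"tz":0.02,"roll":0,"fingers":-1}]'

```text
time_s: 8.95
position: [0.5443, -0.3296, 0.0969]
eef_rot: [[0.999, 0.044, -0.012], [0.044, -0.999, 0.001], [-0.012, -0.002, -1.0]]
force: [0.0, -0.5, -0.7]
opening: 0.0242
gripper_force: 40.1
```

Run:
```python
from h import *
plan((.545,-.3286,.059,2.4))
```

```text
pos [ 0.5443 -0.3296  0.0969] yaw 2.52 t 8.95 F [ 0.  -0.5 -0.7] open 0.0242
tx 0.0008 ty -0.0010 tz 0.0379 roll 0.1 dist 0.038
```

>>> arm_command --steps '[{"tx":0.005,"ty":0,"tz":0.01,"roll":0,"fingers":-1},{"tx":0.005,"ty":0,"tz":0.02,"roll":0,"fingers":-1},{"tx":0.005,"ty":0,"tz":0.03,"roll":0,"fingers":-1},{"tx":0.005,"ty":0,"tz":0.037,"roll":0,"fingers":-1},{"tx":0.005,"ty":0,"tz":0.04,"roll":0,"fingers":-1},{"tx":0.005,"ty":0,"tz":0.04,"roll":0,"fingers":-1}]'

```text
time_s: 9.55
position: [0.5488, -0.3299, 0.0588]
eef_rot: [[0.999, 0.043, -0.01], [0.043, -0.999, 0.002], [-0.01, -0.002, -1.0]]
force: [-3.3, 3.6, 13.4]
opening: 0.0242
gripper_force: 41.4
```

It is seated at the expected height with a contact force of 13 N. I'll release.

>>> arm_command --steps '[{"tx":0,"ty":0,"tz":-0.001,"roll":0,"fingers":-0.6},{"tx":0,"ty":0,"tz":-0.001,"roll":0,"fingers":0.1},{"tx":0,"ty":0,"tz":-0.001,"roll":0,"fingers":0.1},{"tx":0,"ty":0,"tz":-0.03,"roll":0,"fingers":0.1},{"tx":0,"ty":0,"tz":-0.07,"roll":0,"fingers":0.1},{"tx":0,"ty":0,"tz":-0.12,"roll":0,"fingers":-1},{"tx":0,"ty":0,"tz":-0.17,"roll":0,"fingers":-1},{"tx":0,"ty":0,"tz":-0.2,"roll":0,"fingers":-1}]'

```text
time_s: 10.35
position: [0.5517, -0.3311, 0.2616]
eef_rot: [[0.999, 0.043, -0.007], [0.043, -0.999, -0.002], [-0.008, 0.002, -1.0]]
force: [0.2, -0.2, -0.8]
opening: 0.0035
gripper_force: 0.0
```

Run:
```python
from h import *
w=shot('wrist','w5')['image']
d=shot('scene','scene1')['image'][120:210,315:415]
d=cv2.resize(d,None,fx=4,fy=4,interpolation=cv2.INTER_CUBIC)
o=np.zeros((400,800,3),np.uint8);o[:,:400]=w[:,100:500];o[:360,400:]=d;cv2.imwrite('pics/m5.png',o)
plan((.52,.15,.3,2.4))
```

```text
pos [ 0.5527 -0.3318  0.2625] yaw 2.47 t 10.45 F [ 0.4  0.5 -1.1] open -0.0
tx -0.0119 ty -0.4827 tz -0.0375 roll 0.1 dist 0.484
```

View pics/m5.png

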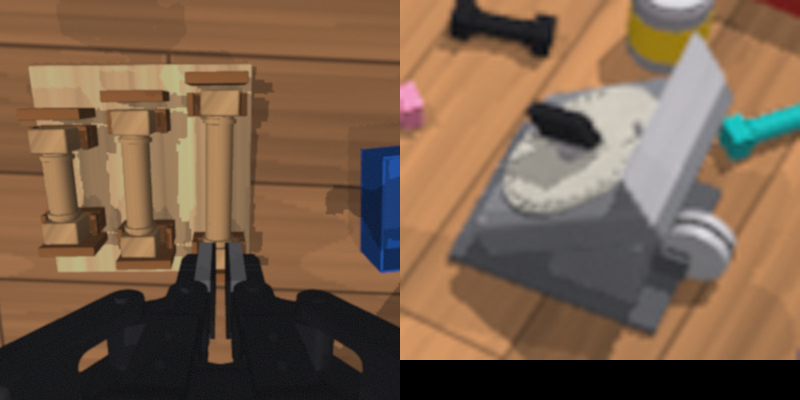

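The wrist crop shows all three spindles seated. The scene crop shows the counter with its guard upslope and the bar's raised end. Next I'll fit the counter pose from the marks in crop1.

```bash
cat >> h.py <<'E'
s35,c35=np.sin(np.radians(35)),np.cos(np.radians(35))
def dial(c,u,l,n):
    """world point: u upslope, l left (9 o'clock), n out of dial; c=(x,y,yaw)"""
    q=np.array([u*c35-n*s35,l,.12+u*s35+n*c35]);C,S=np.cos(c[2]),np.sin(c[2])
    return np.array([c[0]+C*q[0]-S*q[1],c[1]+S*q[0]+C*q[1],q[2]])
E
python3 - <<'E'
from h import *
from scipy.optimize import least_squares
cr=lambda p:(proj('top0',p)+.5-[205,120])*3.5-.5
A=np.linspace(0,2*np.pi,73)
def f(q,full=False):
    e=np.array([cr(dial(q,.084*np.cos(a),.084*np.sin(a),0)) for a in A])
    o=[e[:,0].min()-33,e[:,0].max()-207,e[:,1].min()-162,e[:,1].max()-311]
    C,S=np.cos(q[2]),np.sin(q[2])
    b=[cr((q[0]+C*x-S*y,q[1]+S*x+C*y,0)) for x,y in((-.11,.095),(-.11,-.095))]
    o+=list(b[0]-[57,343])+list(b[1]-[238,325])
    return np.array(o)
q=least_squares(f,[.52,.27,.08]).x;print(q,f(q).round(1))
def g(t):
    return np.r_[cr(dial(q,.0425*np.cos(t[0]),-.0425*np.sin(t[0]),.046))-[107,299],cr(dial(q,-.0425*np.cos(t[0]),.0425*np.sin(t[0]),.046))-[122,213]]
t=least_squares(g,[3.3]);print('hand cw',t.x,t.fun.round(1)); np.savez('cnt.npz',q=q,t=t.x)
E
```

```text
[0.52696885 0.27449021 0.10068764] [-1.3 -1.1 -8.9 -8.9  1.   9.   1.6  9.9]
hand cw [3.45883204] [ 0.7 -7.9 -1.2  3.2]
```

Run:
```python
from h import *
from scipy.optimize import least_squares
cr=lambda p:(proj('top0',p)+.5-[205,120])*3.5-.5
A=np.linspace(0,2*np.pi,73)
def f(q):
    e=np.array([cr(dial(q,.084*np.cos(a),.084*np.sin(a),0)) for a in A])
    o=[e[:,0].min()-33,e[:,0].max()-207,e[:,1].min()-162,e[:,1].max()-311]
    C,S=np.cos(q[2]),np.sin(q[2])
    b=[cr((q[0]+C*x-S*y,q[1]+S*x+C*y,0)) for x,y in((-.11,.095),(-.11,-.095))]
    g=[cr(dial(q,.113,y,.04)) for y in(.09,-.09)]
    o+=[b[0][0]-57,b[1][0]-238,b[0][1]-b[1][1]-18,g[0][1]-g[1][1]-22]
    return np.array(o)
q=least_squares(f,[.52,.27,.08]).x;print(q,f(q).round(1))
def g(t):
    return np.r_[cr(dial(q,.0425*np.cos(t[0]),-.0425*np.sin(t[0]),.046))-[107,299],cr(dial(q,-.0425*np.cos(t[0]),.0425*np.sin(t[0]),.046))-[122,213]]
t=least_squares(g,[3.3]);print('hand cw',t.x,t.fun.round(1)); np.savez('cnt.npz',q=q,t=t.x)
# scene check
for n,p in(('bar up end',dial(q,-.0425*np.cos(t.x[0]),.0425*np.sin(t.x[0]),.046)),('lo end',dial(q,.0425*np.cos(t.x[0]),-.0425*np.sin(t.x[0]),.046)),('guard L',dial(q,.113,.095,.04)),('guard R',dial(q,.113,-.095,.04)),('dial low',dial(q,-.084,0,0))):
    print(n,p.round(3),(proj('scene1',p)-[315,120])*4+[400,0])
plan((.52,.0,.33,5.8))
```

```text
[0.51832496 0.27466816 0.10747359] [-1.7 -1.4  0.2 -0.2  1.4  2.   0.3 -2.1]
hand cw [3.46333494] [ 0.6  1.1 -1.4 12.3]
bar up end [0.526 0.262 0.181] [587.70203381 114.20951333]
lo end [0.458 0.282 0.135] [530.42517267 104.14497626]
guard L [0.577 0.377 0.218] [696.1481918   27.23876605]
guard R [0.598 0.188 0.218] [623.51460759 175.01051831]
dial low [0.45  0.267 0.072] [513.76443656 152.33297479]
pos [ 0.5527 -0.3318  0.2625] yaw 2.47 t 10.45 F [ 0.4  0.5 -1.1] open -0.0
tx -0.0184 ty -0.3329 tz -0.0675 roll -3.3 dist 0.340
```

The fit agrees with the scene camera (guard corners within 6 px at 4x). The counter's dial centre is at (0.518, 0.275), yaw 6.2°, with the pointer about 198° clockwise. The tool can't be tilted, so I'll push the bar's tail around with shut fingertips, 12→9→6 o'clock.

```bash
cat >> h.py <<'E'
q=np.load('cnt.npz')['q']
def pusher(phi,gap=0,Rr=.032,n=.022):
    f=np.radians(phi);C,S=np.cos(f),np.sin(f)
    d=.009+.015*abs(C)+.0095*abs(S)+gap
    p=dial(q,Rr*C-d*S,-(Rr*S+d*C),n); p[2]+=.017; return (*p,np.degrees(q[2]))
E
python3 - <<'E'
from h import *
p=pusher(18,.012);print(np.round(p,4))
plan((p[0],p[1]-.05,.3,p[3]),(p[0],p[1],.26,p[3]),p)
E
```

```text
[0.5259 0.229  0.1657 6.1578]
pos [ 0.5527 -0.3318  0.2625] yaw 2.47 t 10.45 F [ 0.4  0.5 -1.1] open -0.0
tx -0.0048 ty -0.5114 tz -0.0375 roll -3.7 dist 0.513
tx -0.0026 ty -0.5614 tz 0.0025 roll -3.7 dist 0.561
tx -0.0026 ty -0.5614 tz 0.0968 roll -3.7 dist 0.570
```

>>> arm_command --steps '[{"tx":0,"ty":-0.05,"tz":-0.01,"roll":-3.7,"fingers":-1},{"tx":0,"ty":-0.1,"tz":-0.02,"roll":-3.7,"fingers":-1},{"tx":0,"ty":-0.15,"tz":-0.03,"roll":-3.7,"fingers":-1},{"tx":0,"ty":-0.2,"tz":-0.04,"roll":-3.7,"fingers":-1},{"tx":0,"ty":-0.25,"tz":-0.04,"roll":-3.7,"fingers":-1},{"tx":0,"ty":-0.3,"tz":-0.04,"roll":-3.7,"fingers":-1},{"tx":0,"ty":-0.35,"tz":-0.04,"roll":-3.7,"fingers":-1},{"tx":0,"ty":-0.4,"tz":-0.04,"roll":-3.7,"fingers":-1}]'

```text
time_s: 11.25
position: [0.5338, 0.0677, 0.2975]
eef_rot: [[0.994, 0.108, -0.011], [0.108, -0.994, -0.0], [-0.011, -0.001, -1.0]]
force: [1.5, 0.1, 0.5]
opening: -0.0002
gripper_force: 0.0
```

>>> arm_command --steps '[{"tx":0,"ty":-0.05,"tz":0,"roll":0,"fingers":-1},{"tx":0,"ty":-0.1,"tz":0,"roll":0,"fingers":-1},{"tx":0,"ty":-0.13,"tz":0,"roll":0,"fingers":-1},{"tx":0,"ty":-0.15,"tz":0,"roll":0,"fingers":-1},{"tx":0,"ty":-0.15,"tz":0,"roll":0,"fingers":-1}]'

```text
time_s: 11.75
position: [0.5174, 0.2182, 0.2971]
eef_rot: [[0.994, 0.113, -0.012], [0.113, -0.994, -0.0], [-0.012, -0.001, -1.0]]
force: [0.8, -0.1, -0.5]
opening: -0.0002
gripper_force: 0.0
```

Run:
```python
from h import *
shot('wrist','w6')
p=pusher(18,.012); plan((p[0],p[1],.2,p[3]),p)
i=cv2.imread('pics/w6.png')
t=np.radians(198)
for a,b,c in((.084,0,0),(-.084,0,0),(0,.084,0),(0,-.084,0),(.0425*np.cos(t),-.0425*np.sin(t),.046),(-.0425*np.cos(t),.0425*np.sin(t),.046),(.07*np.cos(t),-.07*np.sin(t),.006)):
    cv2.circle(i,tuple(int(v) for v in proj('w6',dial(q,a,b,c))),4,(0,0,255),1)
cv2.imwrite('pics/w6a.png',i)
```

```text
pos [0.5178 0.2159 0.2974] yaw 6.35 t 11.8 F [-0.7  0.2  0.4] open 0.0
tx 0.0096 ty -0.0122 tz 0.0974 roll 0.2 dist 0.099
tx 0.0096 ty -0.0122 tz 0.1317 roll 0.2 dist 0.133
```

View pics/w6a.png

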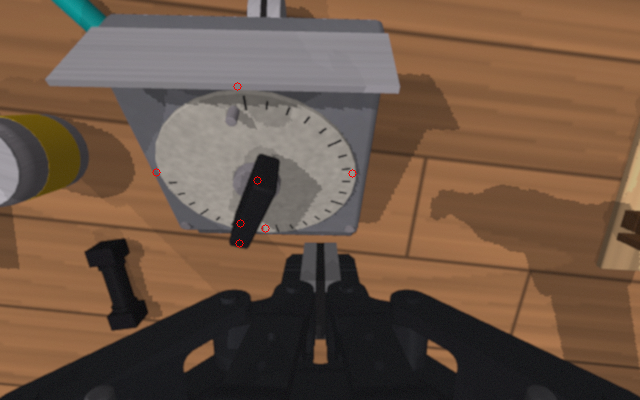

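The annotated wrist view shows the zero tick at (245,103), with the pin just left of it at (232,117). The bar's top face runs from (267,184) to (240,244). The dial is about 3 mm nearer than predicted, and the guard line gives a yaw of about 4.9°, so I'll update the fit.

Run:
```python
from h import *
from scipy.optimize import least_squares
q=np.array([.515,.2735,.086])
P=lambda *a:proj('w6',dial(q,*a))
e=np.array([P(.084*np.cos(a),.084*np.sin(a),0) for a in np.linspace(0,6.28,60)]);print('ext',e.min(0),e.max(0),'obs 155,92 356,231'); print('pin',P(.07,.006,.01),'tick',P(.077,0,0))
g=lambda t:np.r_[P(.0425*np.cos(t[0]),-.0425*np.sin(t[0]),.046)-[240,244],P(-.0425*np.cos(t[0]),.0425*np.sin(t[0]),.046)-[267,184]]
t=least_squares(g,[3.4]);print(np.degrees(t.x),t.fun.round(1)); np.savez('cnt.npz',q=q,t=t.x)
import h; h.q=q
p=pusher(np.degrees(t.x[0])-180,.012); print(np.round(p,4));plan((p[0],p[1],.215,p[3]),p)
```

```text
ext [151.68395027  91.58400472] [353.68156036 232.02555716] obs 155,92 356,231
pin [232.8179526  117.44832101] tick [242.26658512 100.37987842]
[201.86642374] [-4.5  2.6 -4.   2.9]
[0.5191 0.2261 0.1638 4.9274]
pos [0.5178 0.2159 0.2974] yaw 6.35 t 11.8 F [-0.7  0.2  0.4] open 0.0
tx 0.0024 ty -0.0100 tz 0.0824 roll 1.4 dist 0.083
tx 0.0024 ty -0.0100 tz 0.1335 roll 1.4 dist 0.134
```

>>> arm_command --steps '[{"tx":0.002,"ty":-0.008,"tz":0.04,"roll":1.4,"fingers":-1},{"tx":0.002,"ty":-0.008,"tz":0.08,"roll":1.4,"fingers":-1},{"tx":0.002,"ty":-0.008,"tz":0.11,"roll":1.4,"fingers":-1},{"tx":0.002,"ty":-0.008,"tz":0.134,"roll":1.4,"fingers":-1},{"tx":0.002,"ty":-0.008,"tz":0.134,"roll":1.4,"fingers":-1},{"tx":0.002,"ty":-0.008,"tz":0.134,"roll":1.4,"fingers":-1}]'

```text
time_s: 12.4
position: [0.5185, 0.2213, 0.1646]
eef_rot: [[0.997, 0.081, -0.011], [0.081, -0.997, -0.001], [-0.011, -0.0, -1.0]]
force: [0.1, -0.8, -0.1]
opening: -0.0
gripper_force: 0.0
```

Run:
```python
from h import *
import h
h.q=np.array([.515,.2715,.086]);np.savez('cnt.npz',q=h.q)
plan(*[pusher(f) for f in(22,14,6,-2,-12,-22,-32,-42,-52)])
```

```text
pos [0.5185 0.2213 0.1646] yaw 4.66 t 12.4 F [ 0.1 -0.8 -0.1] open -0.0
tx 0.0043 ty -0.0138 tz -0.0017 roll -0.3 dist 0.015
tx 0.0084 ty -0.0175 tz -0.0046 roll -0.3 dist 0.020
tx 0.0120 ty -0.0222 tz -0.0072 roll -0.3 dist 0.026
tx 0.0150 ty -0.0272 tz -0.0092 roll -0.3 dist 0.032
tx 0.0181 ty -0.0319 tz -0.0114 roll -0.3 dist 0.038
tx 0.0205 ty -0.0378 tz -0.0131 roll -0.3 dist 0.045
tx 0.0218 ty -0.0447 tz -0.0141 roll -0.3 dist 0.052
tx 0.0220 ty -0.0521 tz -0.0142 roll -0.3 dist 0.058
tx 0.0207 ty -0.0598 tz -0.0133 roll -0.3 dist 0.065
```

No contact yet, as planned. I'll start the sweep gently.

>>> arm_command --steps '[{"tx":0.004,"ty":-0.014,"tz":-0.002,"roll":0,"fingers":-1},{"tx":0.008,"ty":-0.0175,"tz":-0.005,"roll":0,"fingers":-1},{"tx":0.012,"ty":-0.022,"tz":-0.007,"roll":0,"fingers":-1},{"tx":0.015,"ty":-0.027,"tz":-0.009,"roll":0,"fingers":-1}]'

```text
time_s: 12.8
position: [0.5312, 0.2515, 0.174]
eef_rot: [[0.996, 0.084, -0.01], [0.084, -0.996, 0.0], [-0.01, -0.001, -1.0]]
force: [-0.9, -2.3, -1.2]
opening: -0.0002
gripper_force: 1.1
```

>>> arm_command --steps '[{"tx":0.003,"ty":-0.005,"tz":-0.002,"roll":0,"fingers":-1},{"tx":0.0055,"ty":-0.011,"tz":-0.004,"roll":0,"fingers":-1},{"tx":0.007,"ty":-0.018,"tz":-0.005,"roll":0,"fingers":-1},{"tx":0.007,"ty":-0.025,"tz":-0.005,"roll":0,"fingers":-1}]'

```text
time_s: 13.2
position: [0.5362, 0.2771, 0.1784]
eef_rot: [[0.996, 0.083, -0.01], [0.083, -0.997, 0.0], [-0.01, -0.001, -1.0]]
force: [0.1, -3.5, -1.9]
opening: 0.0001
gripper_force: 1.2
```

Run:
```python
from h import *
shot('scene','s2')
plan(*[pusher(f) for f in(-42,-52,-62,-72,-82,-92,-102,-112,-122)])
```

```text
pos [0.5358 0.2785 0.1781] yaw 4.87 t 13.25 F [ 0.1 -1.   0.8] open -0.0
tx 0.0001 ty 0.0035 tz -0.0007 roll -0.1 dist 0.004
tx -0.0012 ty -0.0042 tz 0.0001 roll -0.1 dist 0.004
tx -0.0039 ty -0.0116 tz 0.0021 roll -0.1 dist 0.012
tx -0.0082 ty -0.0182 tz 0.0050 roll -0.1 dist 0.021
tx -0.0137 ty -0.0236 tz 0.0089 roll -0.1 dist 0.029
tx -0.0193 ty -0.0274 tz 0.0128 roll -0.1 dist 0.036
tx -0.0222 ty -0.0305 tz 0.0149 roll -0.1 dist 0.041
tx -0.0260 ty -0.0332 tz 0.0175 roll -0.1 dist 0.046
tx -0.0305 ty -0.0352 tz 0.0206 roll -0.1 dist 0.051
```

The contact force is about 3 N, which matches the hand's stiffness, so it is turning. I'll carry on.

>>> arm_command --steps '[{"tx":-0.001,"ty":-0.004,"tz":0.0,"roll":0,"fingers":-1},{"tx":-0.004,"ty":-0.0115,"tz":0.002,"roll":0,"fingers":-1},{"tx":-0.008,"ty":-0.018,"tz":0.005,"roll":0,"fingers":-1},{"tx":-0.0135,"ty":-0.0235,"tz":0.009,"roll":0,"fingers":-1},{"tx":-0.019,"ty":-0.0275,"tz":0.013,"roll":0,"fingers":-1},{"tx":-0.022,"ty":-0.0305,"tz":0.015,"roll":0,"fingers":-1},{"tx":-0.026,"ty":-0.033,"tz":0.0175,"roll":0,"fingers":-1}]'

```text
time_s: 13.95
position: [0.507, 0.3077, 0.161]
eef_rot: [[0.996, 0.084, -0.01], [0.084, -0.996, 0.0], [-0.01, -0.001, -1.0]]
force: [2.7, -0.2, 1.0]
opening: -0.0001
gripper_force: 1.4
```

Run:
```python
from h import *
plan(*[pusher(f) for f in(-112,-122,-130,-138,-146,-154,-160,-166,-172,-180)])
```

```text
pos [0.507  0.3077 0.161 ] yaw 4.8 t 13.95 F [ 2.7 -0.2  1. ] open -0.0001
tx 0.0002 ty -0.0017 tz 0.0003 roll -0.1 dist 0.002
tx -0.0043 ty -0.0036 tz 0.0035 roll -0.1 dist 0.007
tx -0.0083 ty -0.0044 tz 0.0063 roll -0.1 dist 0.011
tx -0.0127 ty -0.0043 tz 0.0094 roll -0.1 dist 0.016
tx -0.0172 ty -0.0033 tz 0.0126 roll -0.1 dist 0.022
tx -0.0217 ty -0.0012 tz 0.0157 roll -0.1 dist 0.027
tx -0.0250 ty 0.0011 tz 0.0180 roll -0.1 dist 0.031
tx -0.0281 ty 0.0040 tz 0.0202 roll -0.1 dist 0.035
tx -0.0308 ty 0.0075 tz 0.0221 roll -0.1 dist 0.039
tx -0.0339 ty 0.0128 tz 0.0243 roll -0.1 dist 0.044
```

>>> arm_command --steps '[{"tx":-0.004,"ty":-0.0035,"tz":0.0035,"roll":0,"fingers":-1},{"tx":-0.0085,"ty":-0.0045,"tz":0.0065,"roll":0,"fingers":-1},{"tx":-0.0125,"ty":-0.0045,"tz":0.0095,"roll":0,"fingers":-1},{"tx":-0.017,"ty":-0.0035,"tz":0.0125,"roll":0,"fingers":-1},{"tx":-0.0215,"ty":-0.001,"tz":0.0155,"roll":0,"fingers":-1},{"tx":-0.025,"ty":0.001,"tz":0.018,"roll":0,"fingers":-1},{"tx":-0.028,"ty":0.004,"tz":0.02,"roll":0,"fingers":-1},{"tx":-0.0295,"ty":0.0055,"tz":0.021,"roll":0,"fingers":-1}]'

```text
time_s: 14.75
position: [0.4774, 0.299, 0.1401]
eef_rot: [[0.996, 0.083, -0.011], [0.083, -0.997, 0.0], [-0.011, -0.001, -1.0]]
force: [1.5, 1.9, 1.7]
opening: 0.0
gripper_force: 1.2
```

Run:
```python
from h import *
plan(*[pusher(f) for f in(-170,-175,-180,-185)])
```

```text
pos [0.4774 0.299  0.1401] yaw 4.77 t 14.75 F [1.5 1.9 1.7] open 0.0
tx 0.0002 ty 0.0000 tz 0.0007 roll -0.2 dist 0.001
tx -0.0019 ty 0.0032 tz 0.0022 roll -0.2 dist 0.004
tx -0.0038 ty 0.0066 tz 0.0035 roll -0.2 dist 0.008
tx -0.0054 ty 0.0088 tz 0.0046 roll -0.2 dist 0.011
```

>>> arm_command --steps '[{"tx":-0.001,"ty":0.0015,"tz":0.001,"roll":0,"fingers":-1},{"tx":-0.002,"ty":0.003,"tz":0.002,"roll":0,"fingers":-1},{"tx":-0.0025,"ty":0.0045,"tz":0.0025,"roll":0,"fingers":-1},{"tx":-0.0025,"ty":0.0045,"tz":0.0025,"roll":0,"fingers":-1}]'

```text
time_s: 15.15
position: [0.4753, 0.2944, 0.1377]
eef_rot: [[0.996, 0.083, -0.011], [0.083, -0.997, -0.0], [-0.011, -0.001, -1.0]]
force: [0.5, 1.5, 1.3]
opening: 0.0004
gripper_force: 0.8
```

>>> arm_command --steps '[{"tx":-0.0005,"ty":0.001,"tz":0.0005,"roll":0,"fingers":-1},{"tx":-0.0005,"ty":0.002,"tz":0.0005,"roll":0,"fingers":-1},{"tx":-0.0005,"ty":0.002,"tz":0.0005,"roll":0,"fingers":-1}]'

```text
time_s: 15.45
position: [0.4749, 0.2925, 0.1371]
eef_rot: [[0.996, 0.084, -0.011], [0.084, -0.996, -0.0], [-0.011, -0.001, -1.0]]
force: [-1.0, 2.1, -0.1]
opening: -0.0
gripper_force: 1.2
```

>>> arm_command --steps '[{"tx":0,"ty":0.001,"tz":0,"roll":0,"fingers":-1},{"tx":0,"ty":0.002,"tz":0,"roll":0,"fingers":-1},{"tx":0,"ty":0.002,"tz":0,"roll":0,"fingers":-1}]'

```text
time_s: 15.75
position: [0.4747, 0.2914, 0.137]
eef_rot: [[0.996, 0.084, -0.012], [0.084, -0.996, 0.001], [-0.012, -0.002, -1.0]]
force: [-2.3, 6.1, -2.8]
opening: -0.0
gripper_force: 3.1
```

>>> arm_command --steps '[{"tx":0,"ty":0.001,"tz":0,"roll":0,"fingers":-1},{"tx":0,"ty":0.002,"tz":0,"roll":0,"fingers":-1},{"tx":0,"ty":0.002,"tz":0,"roll":0,"fingers":-1}]'

```text
time_s: 16.05
position: [0.4746, 0.291, 0.137]
eef_rot: [[0.996, 0.086, -0.012], [0.086, -0.996, 0.002], [-0.012, -0.003, -1.0]]
force: [-2.8, 10.9, -3.5]
opening: 0.0001
gripper_force: 5.8
```

The force has climbed to 11 N with no motion, so the hand is against its stop. I'll back off sideways, then up and away.

>>> arm_command --steps '[{"tx":0,"ty":-0.01,"tz":0,"roll":0,"fingers":-1},{"tx":0,"ty":-0.02,"tz":0,"roll":0,"fingers":-1},{"tx":0,"ty":-0.025,"tz":-0.02,"roll":0,"fingers":-1},{"tx":-0.01,"ty":-0.025,"tz":-0.06,"roll":0,"fingers":-1},{"tx":-0.02,"ty":-0.02,"tz":-0.11,"roll":0,"fingers":-1},{"tx":-0.03,"ty":0.02,"tz":-0.14,"roll":0,"fingers":-1},{"tx":-0.03,"ty":0.02,"tz":-0.15,"roll":0,"fingers":-1},{"tx":-0.03,"ty":0.02,"tz":-0.15,"roll":0,"fingers":-1}]'

```text
time_s: 16.85
position: [0.4497, 0.2657, 0.2894]
eef_rot: [[0.997, 0.082, -0.008], [0.082, -0.997, 0.003], [-0.008, -0.003, -1.0]]
force: [-1.2, 0.2, -0.2]
opening: 0.0003
gripper_force: 0.0
```

Run:
```python
from h import *
w=shot('wrist','w9')['image'];s=shot('scene','s9')['image'][230:330,230:350]
e=[proj('w9',dial(q,*a)) for a in((.084,0,0),(-.084,0,0),(0,.084,0),(0,-.084,0))]
print(np.round(e),proj('w9',dial(q,.07,0,.006)))
c=np.mean(e,0).astype(int);x0=int(np.clip(c[0]-110,0,420));y0=int(np.clip(c[1]-100,0,200))
print(x0,y0)
o=np.zeros((450,800,3),np.uint8);o[:400,:440]=cv2.resize(w[y0:y0+200,x0:x0+220],None,fx=2,fy=2,interpolation=cv2.INTER_CUBIC)
o[:300,440:800]=cv2.resize(s,None,fx=3,fy=3,interpolation=cv2.INTER_CUBIC);cv2.imwrite('pics/m9.png',o)
plan()
```

```text
[[319. -13.]
 [320. 176.]
 [214. 104.]
 [426. 102.]] [318.84841608  14.64996654]
209 0
pos [0.4489 0.2669 0.2872] yaw 4.83 t 16.95 F [-0.2  0.  -0.6] open 0.0004
```

View pics/m9.png

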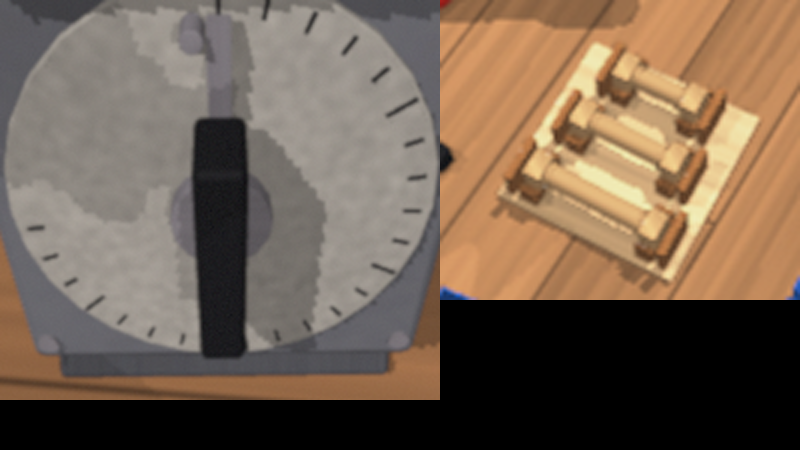

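The pointer (219,60) is against the pin (192,35) and points at the zero tick (218,5). All three spindles are seated in their rows, and the gripper is clear of everything. I'll hand the job in.

```bash
python3 -c "
from workcell import r
print(r.job_done())"
```

```text
the job is handed in; nothing more can be done
None
```

The job is handed in: both loose spindles are seated in their own rows, and the counter's hand was pushed (not gripped, as the tool cannot tilt) back against its zero stop; the final pictures confirm both, but no verdict was returned.

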